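# Lock the cup of the spice mill and hold its dial at the third step

## Robot

A 6-joint arm with a two-finger parallel gripper is mounted at the origin on a cart in front of the work surface, level with it; the furniture and walls round the work are solid. World frame = base frame: x ahead of the robot, y to its left, z up, the work surface at z = 0. Lengths are in m, angles in rad, forces in N, time in s.
With the tool pointing down it reaches from about 0.425 to 0.925 m from the base axis. Payload 12.5 kg.
Tool frame: the origin (TCP) lies at the very end of the fingers, on their centre line; the grasp point (between the pads) lies 19 mm behind it (manip.pinch_z is the z of the grasp point in the tool frame, in m); z points along the fingers, y is the line along which they close (so a half turn about z gives the same grasp; the last joint's range is limited). The gripper opens to 85 mm and grips with 20 to 120 N. Pads are 22 mm wide; open, the fingers measure 114 mm over their backs; the gripper's body (76 mm by 85 mm) begins 54 mm behind the grasp point. The pads swing forward as they close: fully open they stand 13 mm farther back than shut.
Start: joints at [-1.428, 0.491, 1.559, -0, 1.092, -0.106], TCP at [0.154, -0.606, 0.231] pointing down, gripper open.
Joint ranges: [-3.1, 3.1], [-0.84, 2.19], [0.05, 2.79], [-1.13, 4.28], [0.06, 2.93], [-2.69, 2.69]. Speed limits (rad/s): [2.22, 2.22, 2.79, 3.14, 3.14, 3.14].

## Interface

Orientations are given as a unit quaternion [w, x, y, z].
In Python, from cell import manip gives the robot as it stands.
- The arm moves only by the tool jog_arm, never from a script. Its argument "motion" is a list of rows, each an object with "dp": the shift along the world's x, y, z in mm, a list of three; "twist": the turn about the world's z in degrees; "jaw": the opening in per cent of the stroke, from 0 (shut) to 100 (fully open). In form: [{"dp": [x, y, z], "twist": twist, "jaw": jaw}, ...]. A call has 1 to 8 rows; each row shifts and turns the commanded pose from where the row before left it; what a row does not reach is not made up. A row lasts 1/10 s, in which the tool goes at most 50 mm and 8.59 degrees, less where a joint would pass 70% of its speed; a pose out of reach is approached as far as the arm can. A call is refused whole if a number of a shift passes 50 or a number of a turn 8.59, either way. A call with a gripper value outside its range is refused whole. The fingers move at their own pace and stop on an object; "force" is the grip in N (left out, the last holds). Time passes only in rows, so rows that do not move let the fingers close. It gives the time, the measured TCP pose, the force, the opening and the grip force at its end, in the units of the state.
- manip.observe(): the state, without advancing time (a new reading comes with each control period).
- manip.get_image(name): name is "scene" or "top" or "wrist"; returns a dict with "color" (480x640x3 uint8, blue, green, red), "range_z" (480x640 float32, m along the optical axis (not along the pixel's ray), 0 where there is no reading), "K" (3x3 intrinsics, pixels), "camera_from_world" (4x4, takes a point from world to camera coordinates). Camera axes: x right, y down, z forward; pixel columns grow to the right and rows downward; lengths in m; the calibration is good to about 2 mm. The wrist camera is an equidistant fisheye: a pixel r from the principal point sees the ray r / f radians off the axis. A picture is of the moment at which its call begins.
- manip.job_done(): hands the job in; it is judged then, once.
The state is a dict: "clock": time; "q": joint angles; "qvel": joint speeds; "joint_torque": joint torques, N m; "tcp_pos": TCP position; "eef_rot": TCP orientation; "contact_force": force on the tool from outside, world axes, zero at the start; "ft_torque": the same for the moment, N m; "width": opening from 0.0 (shut) to 1.0 (fully open); "gripper_force": force on a finger pad.
Only numpy, scipy, OpenCV 4.12 (cv2) and the standard library are available. Lean on these libraries where they do the work, as an engineer would, in place of code of your own. Each camera call takes 0.05 s, during which the arm holds its last target. There are 200 camera calls.

## Task

Get the spice mill running at full speed: turn the grinding cup clockwise until its orange tab faces the lock block and the cup clicks home, then turn the dial clockwise past steps one and two to step three (the three dots) and keep holding it there; the dial is locked until the cup is home, so do not force it before. The dial springs back to off when let go, so finish while still holding it at step three, and leave the other things on the worktop where they stand.

Things in the scene. Friction and masses are not known exactly. Their poses are not given: they have to be found in the camera images.
- mill: White spice mill fixed to the worktop, a low rounded box 170 (x) x 310 (y) x 70 mm high. Origin: centre of its underside; x points to its back (away from the robot at yaw 0), y to its left, z up. On its flat top, in its frame in mm: dial axis at x 0, y +75; grinding cup axis at x 0, y -75; between them the black lock block, 46 x 30 mm, centre x 0, y -13, top at z 85.
- cup (a joint): Turn of the grinding cup about its upright axis, rad: 0 = home (orange tab points to the mill's +y, at the lock block); negative = still to be turned clockwise (from above) by that angle; starts between -1.3 and -0.5. Stop at +0.06, friction about 0.1 N m. Over the last 0.16 rad a sprung bar clicks in and then keeps the cup from turning back. The cup cannot be lifted off.
- cup_cap (a point): Centre of the top of the cup's black knurled cap, on the cup's axis, 161 mm above the worktop. The cap is an upright cylinder 50 mm in diameter, 32 mm tall (from 129 to 161 mm above the worktop), with a 69 mm shoulder below it; grip it across, any way round. An orange line on its top points to the tab.
- cup_tab (a point): Top of the orange tab at the foot of the cup, 43 mm from the cup's axis, 86 mm above the worktop; an orange stripe rises from it up the cup.
- lock_block (a point): Middle of the upper edge of the lock block's side that faces the cup (with a small orange bar), 85 mm above the worktop; the tab must point here.
- lock_bar (a joint): Slide of the lock bar inside the lock block, m: 0 = cup not home, the dial is bolted after about 0.1 rad of play and the window on top of the block shows red; 0.008 = cup home, the dial is free and the window shows green. The bar is sprung and moves by itself as the cup comes home; never touch it.
- dial (a joint): Turn of the dial about its upright axis, rad, growing clockwise from above: 0 off, 0.45 step one, 0.90 step two, 1.35 step three, end stop 1.42. A sprung ball clicks over bumps at about 0.22, 0.67, 1.12 (some 0.03 N m). The return spring (0.05 N m at off, 0.10 N m at step three) brings it back to off from every step when let go.
- dial_grip (a point): On the dial's axis, 100 mm above the worktop, at the middle height to grip its black bar. The bar is 50 mm long, 14 mm thick, its top 109 mm above the worktop, its foot 82 mm above it on a round steel skirt 60 mm in diameter.
- dial_pointer (a point): Upper edge of the bar's marked end (orange line), 25 mm from the dial's axis; the bar lies along the line from the axis to this point. At off it points 0.675 rad anticlockwise of the mill's +x, at a white ring; at step three 0.675 rad clockwise of it, at three orange dots.
- spice_green: Bystander: loose spice jar with a red cap and a green label, 46 mm across, 109 mm tall; origin centre of underside, z up.
- spice_yellow: Bystander: loose spice jar with a yellow cap, 46 mm across, 100 mm tall; origin centre of underside, z up.
- salt: Bystander: loose grey salt shaker, 44 mm across, 90 mm tall; origin centre of underside, z up.
- egg_box: Bystander: loose egg box with a blue label, 106 x 155 x 72 mm; origin centre of underside, z up.

How it is judged:
On the way, in this order (a step that is already met when the one before it is completed fails the run):
1. the cup is home, its orange tab facing the lock block (value of joint cup above -0.09 rad and value of joint dial below 0.3 rad), for 0.2 s.
2. the dial has been turned to step three and is held there for a second (value of joint dial above 1.25 rad and contact force between the fingers and dial above 0.5 N), for 1 s.
At the end, for the whole second after the job is handed in: The cup is home (within 0.09 rad), the dial stands at step three (1.25 rad or more, end stop 1.42), at rest, with the fingers pressing on it by more than 0.5 N (all of step 2 and value of joint cup above -0.09 rad and velocity of joint dial below 0.2 rad/s); the arm keeps its last pose, push and grip.
It fails at once if a bystander on the worktop is pushed more than 20 mm or knocked over (distance of any of spice_green, spice_yellow, salt, egg_box from where it was at the start of the episode above 0.02 m or angle between any of spice_green, spice_yellow, salt, egg_box's own z axis and vertical above 0.5 rad).
It fails at once if the dial is forced against its lock before the cup is home (value of joint cup below -0.2 rad and value of joint dial above 0.3 rad).
It also fails if it takes over 45 s, if anything falls off the work surface, if the arm or the gripper's body presses on something with over 40 N, if the wrist force passes 120 N, or if a joint passes its speed limit or range.

## Working session

There is one attempt and no reset: what is moved stays moved. The work goes in short steps, Python scripts to look and compute and a tool call to move; the robot and the scene stay as the last step left them, time stands still between calls to the robot, and variables do not carry over. Pictures are saved under pics/ and viewed, at most 10 in all, crops included, and the job is handed in when it is done.

Besides the shell and the picture viewer there is one more tool, called after "Emit:" as name([rows], argument=value, ...), one row to a line, values as JSON. jog_arm: Moves the arm, as the interface text tells. Its arguments: {"type":"object","properties":{"motion":{"type":"array"},"force":{"type":"number"}},"required":["motion"]}

```bash
mkdir -p pics
cat > h.py <<'E'
import numpy as np,cv2
from cell import manip
def ray(im,u,v,z):
    K=im["K"];T=im["camera_from_world"];R=T[:3,:3];c=-R.T@T[:3,3]
    d=R.T@np.linalg.inv(K)@np.array([u,v,1.]);return c+d*(z-c[2])/d[2]
def proj(im,p):
    q=im["camera_from_world"]@np.append(p,1);q=im["K"]@q[:3];return q[:2]/q[2]
E
python3 - <<'E'
from h import *
for n in("top","scene"):
    im=manip.get_image(n);cv2.imwrite(f"pics/{n}0.png",im["color"]);np.savez(f"{n}0.npz",**im)
    T=im["camera_from_world"];print(n,-T[:3,:3].T@T[:3,3])
s=manip.observe();print(s["clock"],s["tcp_pos"],s["eef_rot"],s["width"],manip.pinch_z)
E
```

```text
top [ 0.30765842 -0.16302791  1.43064618]
scene [-0.04300807  0.66315088  0.83347315]
0.1 [ 0.1538992  -0.60554035  0.23078468] [-5.06827818e-04  9.92272456e-01  1.24077059e-01 -7.07815174e-06] 1.000772504114472 -0.0187
```

View pics/top0.png

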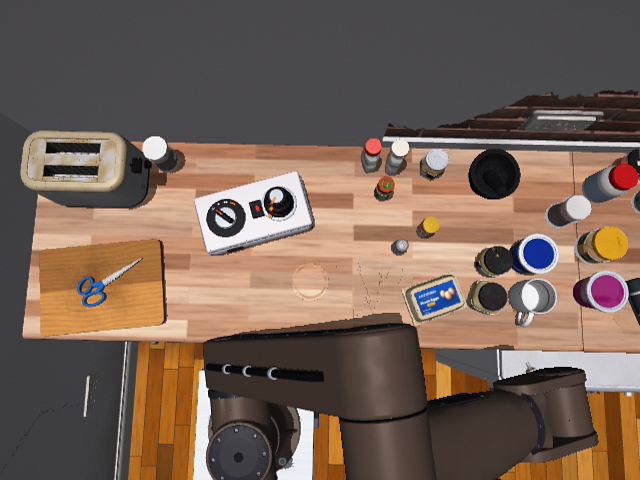

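View pics/scene0.png

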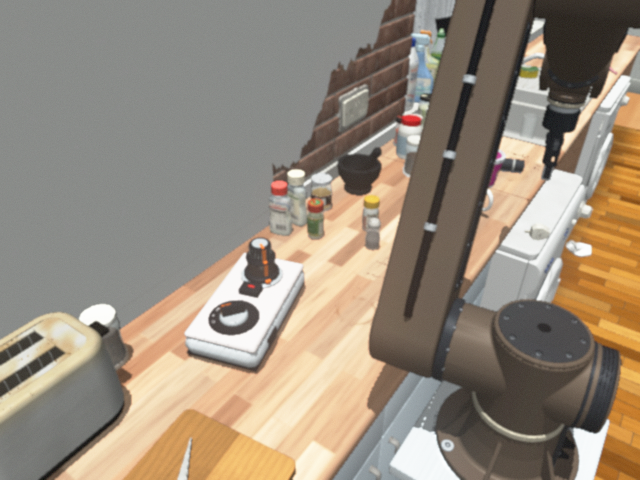

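The top view shows the mill at about (255,212), dial at (226,217), cup at (279,203) and lock window red at (257,209). The bystander jars are well to the right (386,187), (429,227), (401,246), (435,298). I'll measure the mill now.

Run:
```python
from h import *
im=dict(np.load("top0.npz"));c=im["color"]
cv2.imwrite("pics/crop.png",cv2.resize(c[160:265,185:325],None,fx=5.5,fy=5.5,interpolation=cv2.INTER_CUBIC))
hsv=cv2.cvtColor(c,cv2.COLOR_BGR2HSV)
m=((hsv[...,1]<40)&(hsv[...,2]>150)).astype(np.uint8);m[:160]=0;m[265:]=0;m[:,:185]=0;m[:,325:]=0
# height of points from the range
h=np.zeros(c.shape[:2]);T=im["camera_from_world"];K=im["K"]
v,u=np.mgrid[:480,:640];d=im["range_z"]
P=(np.stack([u,v,np.ones_like(u)],-1)@np.linalg.inv(K).T)*d[...,None]-T[:3,3];P=P@T[:3,:3]
sub=np.zeros_like(m);sub[160:265,185:325]=1
top=(sub>0)&(P[...,2]>.06)&(P[...,2]<.2)
print("z med",np.median(P[top][:,2]))
pl=(sub>0)&(abs(P[...,2]-.07)<.008)
X=np.array([ray(im,a,b,.07)[:2] for b,a in np.argwhere(pl)],np.float32)
print("plane rect",cv2.minAreaRect(X*1000))
cap=(sub>0)&(abs(P[...,2]-.161)<.006);print("cap",P[cap].mean(0),cap.sum(), cv2.minEnclosingCircle((P[cap][:,:2]*1000).astype(np.float32)))
bar=(sub>0)&(abs(P[...,2]-.109)<.006)&(u<245);print("bar",P[bar].mean(0),bar.sum(),cv2.minAreaRect((P[bar][:,:2]*1000).astype(np.float32)))
o=(hsv[...,0]>5)&(hsv[...,0]<20)&(hsv[...,1]>170)&(hsv[...,2]>120)&top
for b,a in np.argwhere(o): print(a,b,P[b,a].round(3),hsv[b,a])
```

```text
z med 0.07169862140470748
plane rect ((583.2763061523438, 21.39892578125), (158.93475341796875, 296.9026794433594), 17.091411590576172)
cap [ 0.60569751 -0.04960966  0.16147843] 290 ((606.5341186523438, -48.70625305175781), 26.252666473388672)
bar [0.56233826 0.09355649 0.10848447] 93 ((562.8327026367188, 94.05374908447266), (51.20600891113281, 13.536006927490234), 55.30508804321289)
274 197 [ 0.604 -0.044  0.159] [ 15 198 244]
274 198 [ 0.601 -0.045  0.164] [ 15 235 247]
275 198 [ 0.601 -0.047  0.163] [ 14 176 244]
273 199 [ 0.599 -0.042  0.161] [ 15 199 245]
274 199 [ 0.599 -0.045  0.16 ] [ 15 214 246]
273 200 [ 0.596 -0.042  0.161] [ 15 226 248]
271 201 [ 0.593 -0.037  0.163] [ 12 235 162]
272 201 [ 0.593 -0.04   0.161] [ 15 228 255]
273 201 [ 0.593 -0.042  0.161] [ 13 201 244]
230 202 [0.607 0.083 0.077] [ 12 201 165]
231 202 [0.608 0.082 0.071] [ 11 196 160]
232 202 [0.609 0.08  0.067] [ 11 197 180]
271 202 [ 0.59  -0.037  0.161] [ 13 221 231]
272 202 [ 0.59  -0.04   0.163] [ 15 224 255]
273 202 [ 0.59  -0.043  0.165] [ 10 190 184]
230 203 [0.604 0.084 0.075] [ 10 191 127]
231 2
[... 1136 characters left out ...]
]
219 211 [0.574 0.105 0.111] [ 11 198 125]
218 212 [0.572 0.108 0.107] [ 11 187 138]
219 212 [0.571 0.105 0.111] [ 13 219 192]
220 212 [0.571 0.102 0.11 ] [ 12 207 192]
220 213 [0.569 0.102 0.11 ] [ 13 215 247]
221 213 [0.569 0.1   0.108] [ 12 206 182]
221 214 [0.566 0.099 0.113] [ 11 205 179]
269 214 [ 0.575 -0.025  0.078] [ 13 235 233]
270 214 [ 0.573 -0.029  0.09 ] [ 11 227 170]
269 215 [ 0.571 -0.026  0.084] [ 16 228 255]
270 215 [ 0.571 -0.029  0.088] [ 15 224 255]
271 215 [ 0.571 -0.031  0.085] [ 13 226 194]
269 216 [ 0.568 -0.026  0.087] [ 14 195 233]
270 216 [ 0.568 -0.029  0.087] [ 15 233 244]
271 216 [ 0.569 -0.031  0.086] [ 16 226 255]
271 217 [ 0.565 -0.032  0.091] [ 12 201 221]
```

View pics/crop.png

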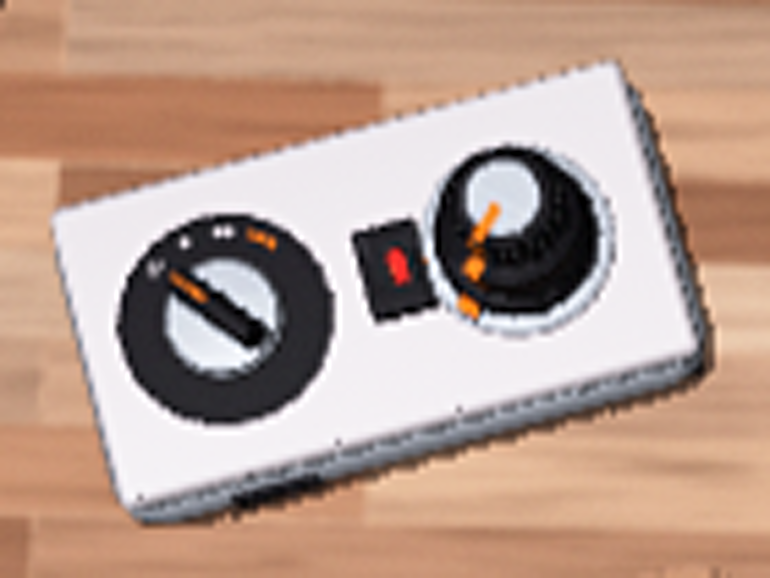

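The cup is at about (0.606,-0.049), the dial at (0.562,0.094), and the mill yaw is about 16.9°. The tab points at about 149°, so the cup has roughly 43° clockwise to go. I'll move over the cup with extra positive yaw.

Emit:
jog_arm([
  {"dp":[28,35,0],"twist":2.5,"jaw":100},
  {"dp":[28,35,0],"twist":2.5,"jaw":100},
  {"dp":[28,35,0],"twist":2.5,"jaw":100},
  {"dp":[28,35,0],"twist":2.5,"jaw":100},
  {"dp":[28,35,0],"twist":2.5,"jaw":100},
  {"dp":[28,35,0],"twist":2.5,"jaw":100},
  {"dp":[28,35,0],"twist":2.5,"jaw":100},
  {"dp":[28,35,0],"twist":2.5,"jaw":100},
])

```text
clock: 0.9
tcp_pos: [0.3787, -0.3242, 0.2313]
eef_rot: [-0.0, 0.955, 0.295, -0.0]
contact_force: [0.3, -0.6, -0.9]
width: 1.005
gripper_force: 0.0
```

Emit:
jog_arm([
  {"dp":[28,35,0],"twist":2.5,"jaw":100},
  {"dp":[28,35,0],"twist":2.5,"jaw":100},
  {"dp":[28,35,0],"twist":2.5,"jaw":100},
  {"dp":[28,35,0],"twist":2.5,"jaw":100},
  {"dp":[28,35,0],"twist":2.5,"jaw":100},
  {"dp":[28,30,0],"twist":2.5,"jaw":100},
  {"dp":[0,0,0],"twist":0,"jaw":100},
  {"dp":[0,0,0],"twist":0,"jaw":100},
])

```text
clock: 1.7
tcp_pos: [0.546, -0.12, 0.2308]
eef_rot: [-0.0, 0.909, 0.417, -0.0]
contact_force: [0.0, -0.1, 0.4]
width: 0.997
gripper_force: 0.0
```

Emit:
jog_arm([
  {"dp":[30,36,0],"twist":2.5,"jaw":100},
  {"dp":[30,35,0],"twist":2.5,"jaw":100},
  {"dp":[0,0,0],"twist":0,"jaw":100},
  {"dp":[0,0,0],"twist":0,"jaw":100},
])

```text
clock: 2.1
tcp_pos: [0.6055, -0.0502, 0.2309]
eef_rot: [-0.0, 0.89, 0.456, -0.0]
contact_force: [-0.1, -0.2, -0.1]
width: 0.997
gripper_force: 0.0
```

Run:
```python
from h import *
im=manip.get_image("wrist");cv2.imwrite("pics/w0.png",im["color"])
s=manip.observe();print(s["tcp_pos"],s["q"])
im2=manip.get_image("scene");
# expected cap outline vs wrist fisheye
T=im["camera_from_world"];K=im["K"]
for n,p in dict(cap=[.606,-.049,.161],tcp=s["tcp_pos"],dial=[.5625,.0937,.109]).items():
    q=(T@np.append(p,1))[:3];r=np.hypot(q[0],q[1]);t=np.arctan2(r,q[2]);print(n,K[0,2]+K[0,0]*t*q[0]/r,K[1,2]+K[1,1]*t*q[1]/r)
```

```text
[ 0.60512867 -0.05073302  0.23104976] [-1.92243221e-01  4.66128357e-01  1.60402080e+00 -3.64796648e-04
  1.07233342e+00  4.32969174e-01]
cap 319.23271983773725 249.18540874033764
tcp 319.68253406828177 306.20075746059644
dial 160.01779387314087 110.32234590510544
```

View pics/w0.png

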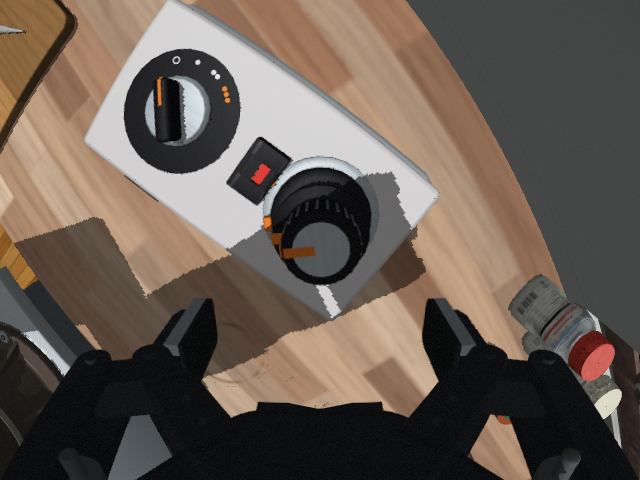

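The wrist view shows the cap centre at about (320,249), exactly as predicted. Descend and grip.

Emit:
jog_arm([
  {"dp":[0.5,1,-30],"twist":0,"jaw":100},
  {"dp":[0,0,-40],"twist":0,"jaw":100},
  {"dp":[0,0,-20],"twist":0,"jaw":100},
  {"dp":[0,0,-10],"twist":0,"jaw":100},
  {"dp":[0,0,0],"twist":0,"jaw":100},
  {"dp":[0,0,0],"twist":0,"jaw":0},
  {"dp":[0,0,0],"twist":0,"jaw":0},
  {"dp":[0,0,0],"twist":0,"jaw":0},
], force=50)

```text
clock: 3.0
tcp_pos: [0.6072, -0.0492, 0.1329]
eef_rot: [0.001, 0.89, 0.456, 0.001]
contact_force: [-2.5, -0.8, 3.9]
width: 0.57
gripper_force: 50.8
```

Emit:
jog_arm([
  {"dp":[0,0,0],"twist":0,"jaw":0},
  {"dp":[0,0,0],"twist":0,"jaw":0},
  {"dp":[0,0,0],"twist":0,"jaw":0},
  {"dp":[0,0,0],"twist":0,"jaw":0},
])

```text
clock: 3.4
tcp_pos: [0.6072, -0.0492, 0.1329]
eef_rot: [0.001, 0.89, 0.456, 0.001]
contact_force: [0.3, -2.0, 6.2]
width: 0.569
gripper_force: 50.9
```

Gripped at 48 mm opening. Now I'll turn it clockwise.

Emit:
jog_arm([
  {"dp":[0,0,0],"twist":-5,"jaw":0},
  {"dp":[0,0,0],"twist":-5,"jaw":0},
  {"dp":[0,0,0],"twist":-5,"jaw":0},
  {"dp":[0,0,0],"twist":-5,"jaw":0},
  {"dp":[0,0,0],"twist":-5,"jaw":0},
  {"dp":[0,0,0],"twist":-5,"jaw":0},
  {"dp":[0,0,0],"twist":-5,"jaw":0},
  {"dp":[0,0,0],"twist":0,"jaw":0},
])

```text
clock: 4.2
tcp_pos: [0.6075, -0.0496, 0.1329]
eef_rot: [0.001, 0.986, 0.166, 0.002]
contact_force: [0.5, -5.1, 5.6]
width: 0.571
gripper_force: 50.9
```

Emit:
jog_arm([
  {"dp":[0,0,0],"twist":-3,"jaw":0},
  {"dp":[0,0,0],"twist":-3,"jaw":0},
  {"dp":[0,0,0],"twist":-3,"jaw":0},
  {"dp":[0,0,0],"twist":0,"jaw":0},
  {"dp":[0,0,0],"twist":0,"jaw":0},
])

```text
clock: 4.7
tcp_pos: [0.6075, -0.0497, 0.133]
eef_rot: [0.001, 0.996, 0.09, 0.002]
contact_force: [1.2, -6.0, 5.4]
width: 0.575
gripper_force: 50.9
```

Run:
```python
from h import *
s=manip.observe();print(s["ft_torque"],s["q"][5])
im=manip.get_image("wrist");c=im["color"]
cv2.imwrite("pics/w1.png",c)
```

```text
[-0.90982782 -0.21781772 -0.06987947] 1.2027910456042914
```

View pics/w1.png

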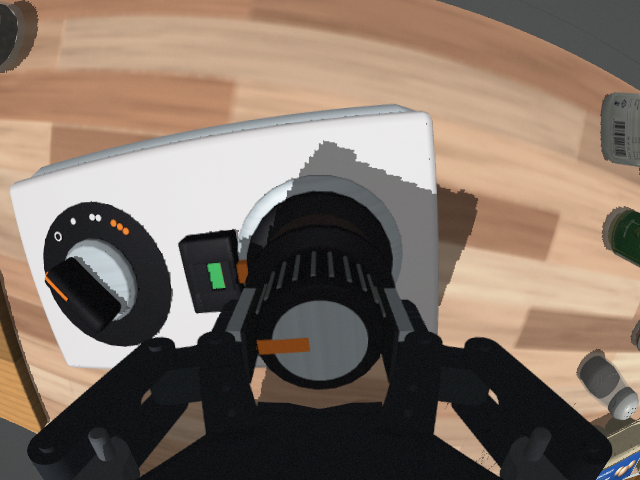

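The window is green at (215,275) and the tab is at the block, so the cup is home. Release, rise, and move over the dial.

Emit:
jog_arm([
  {"dp":[0,0,0],"twist":0,"jaw":100},
  {"dp":[0,0,0],"twist":0,"jaw":100},
  {"dp":[0,0,0],"twist":0,"jaw":100},
  {"dp":[0,0,0],"twist":0,"jaw":100},
  {"dp":[0,0,20],"twist":0,"jaw":100},
  {"dp":[0,0,40],"twist":0,"jaw":100},
  {"dp":[-9,28,20],"twist":7.5,"jaw":100},
  {"dp":[-9,28,0],"twist":7.5,"jaw":100},
])

```text
clock: 5.55
tcp_pos: [0.5892, 0.0074, 0.2142]
eef_rot: [0.001, 0.975, 0.22, 0.002]
contact_force: [-0.0, 0.2, -1.7]
width: 0.997
gripper_force: 0.0
```

Emit:
jog_arm([
  {"dp":[-9,28,0],"twist":7.5,"jaw":60},
  {"dp":[-9,28,0],"twist":7.5,"jaw":60},
  {"dp":[-9,31,0],"twist":7.5,"jaw":60},
  {"dp":[0,0,0],"twist":7.5,"jaw":60},
  {"dp":[0,0,0],"twist":0,"jaw":60},
  {"dp":[0,0,0],"twist":0,"jaw":60},
])

```text
clock: 6.15
tcp_pos: [0.5615, 0.0941, 0.2113]
eef_rot: [0.0, 0.887, 0.462, -0.0]
contact_force: [-0.3, -1.0, -0.0]
width: 0.6
gripper_force: 0.0
```

Run:
```python
from h import *
im=manip.get_image("wrist");s=manip.observe();c=im["color"]
T=im["camera_from_world"];K=im["K"];print(s["tcp_pos"],s["eef_rot"],s["q"][5])
def fp(p):
    q=(T@np.append(p,1))[:3];r=np.hypot(q[0],q[1]);t=np.arctan2(r,q[2]);return [int(round(x)) for x in (K[0,2]+K[0,0]*t*q[0]/r,K[1,2]+K[1,1]*t*q[1]/r)]
a=np.radians(55.5);d=np.array([np.cos(a),np.sin(a)])*.025;o=np.array([.5625,.0937])
for p in (o,o+d,o-d): cv2.circle(c,fp([*p,.109]),3,(0,255,255),1)
print(fp([*o,.109]),fp([*s["tcp_pos"][:2],.109]))
cv2.imwrite("pics/w2.png",c)
```

```text
[0.56156035 0.09384711 0.21128747] [5.72073616e-05 8.86906375e-01 4.61949217e-01 6.89955081e-06] 0.6601040238590976
[321, 235] [320, 236]
```

View pics/w2.png

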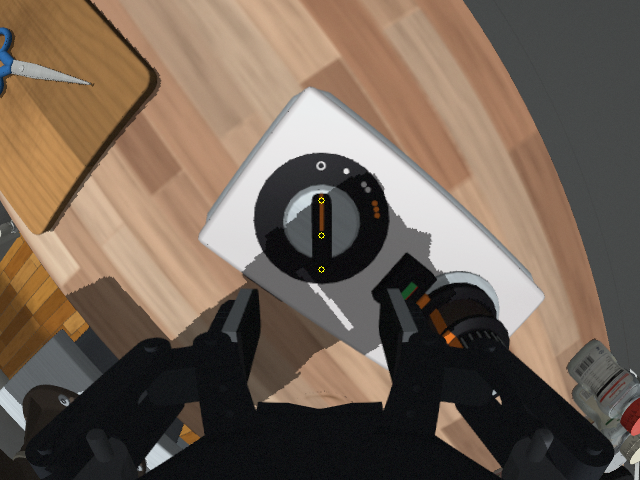

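The predicted bar points match: the bar is upright in the image at x=321, rows 195–268, and the window is still green. Descend and grip lightly.

Emit:
jog_arm([
  {"dp":[0.5,0,-40],"twist":0,"jaw":60},
  {"dp":[0,0,-40],"twist":0,"jaw":60},
  {"dp":[0,0,-25],"twist":0,"jaw":60},
  {"dp":[0,0,-14],"twist":0,"jaw":60},
  {"dp":[0,0,-5],"twist":0,"jaw":60},
  {"dp":[0,0,0],"twist":0,"jaw":40},
  {"dp":[0,0,0],"twist":0,"jaw":0},
  {"dp":[0,0,0],"twist":0,"jaw":0},
], force=30)

```text
clock: 7.0
tcp_pos: [0.5629, 0.0938, 0.0885]
eef_rot: [0.001, 0.886, 0.464, 0.001]
contact_force: [0.4, -2.5, -1.7]
width: 0.154
gripper_force: 32.2
```

Emit:
jog_arm([
  {"dp":[0,0,0],"twist":0,"jaw":0},
  {"dp":[0,0,0],"twist":0,"jaw":0},
  {"dp":[0,0,0],"twist":0,"jaw":0},
  {"dp":[0,0,0],"twist":0,"jaw":0},
])

```text
clock: 7.4
tcp_pos: [0.5629, 0.0939, 0.0884]
eef_rot: [0.001, 0.886, 0.464, 0.001]
contact_force: [2.5, -4.6, 3.5]
width: 0.156
gripper_force: 32.9
```

The bar is gripped. Turn 78° clockwise (1.36 rad, just past step three).

Emit:
jog_arm([
  {"dp":[0,0,0],"twist":-6,"jaw":0},
  {"dp":[0,0,0],"twist":-6,"jaw":0},
  {"dp":[0,0,0],"twist":-6,"jaw":0},
  {"dp":[0,0,0],"twist":-6,"jaw":0},
  {"dp":[0,0,0],"twist":-6,"jaw":0},
  {"dp":[0,0,0],"twist":-6,"jaw":0},
  {"dp":[0,0,0],"twist":-6,"jaw":0},
  {"dp":[0,0,0],"twist":-6,"jaw":0},
])

```text
clock: 8.2
tcp_pos: [0.563, 0.0938, 0.0885]
eef_rot: [0.0, 0.998, 0.061, 0.002]
contact_force: [3.1, -4.9, 3.7]
width: 0.158
gripper_force: 33.0
```

Emit:
jog_arm([
  {"dp":[0,0,0],"twist":-6,"jaw":0},
  {"dp":[0,0,0],"twist":-6,"jaw":0},
  {"dp":[0,0,0],"twist":-6,"jaw":0},
  {"dp":[0,0,0],"twist":-6,"jaw":0},
  {"dp":[0,0,0],"twist":-6,"jaw":0},
  {"dp":[0,0,0],"twist":0,"jaw":0},
  {"dp":[0,0,0],"twist":0,"jaw":0},
  {"dp":[0,0,0],"twist":0,"jaw":0},
])

```text
clock: 9.0
tcp_pos: [0.563, 0.0938, 0.0884]
eef_rot: [-0.0, 0.98, -0.197, 0.002]
contact_force: [2.9, -5.2, 3.2]
width: 0.156
gripper_force: 32.9
```

Emit:
jog_arm([
  {"dp":[0,0,0],"twist":0,"jaw":0},
  {"dp":[0,0,0],"twist":0,"jaw":0},
  {"dp":[0,0,0],"twist":0,"jaw":0},
  {"dp":[0,0,0],"twist":0,"jaw":0},
  {"dp":[0,0,0],"twist":0,"jaw":0},
  {"dp":[0,0,0],"twist":0,"jaw":0},
  {"dp":[0,0,0],"twist":0,"jaw":0},
  {"dp":[0,0,0],"twist":0,"jaw":0},
])

```text
clock: 9.8
tcp_pos: [0.563, 0.0938, 0.0884]
eef_rot: [-0.0, 0.98, -0.197, 0.002]
contact_force: [2.8, -6.3, 3.2]
width: 0.157
gripper_force: 32.9
```

Run:
```python
from h import *
im=manip.get_image("wrist");s=manip.observe();c=im["color"]
r=s["eef_rot"];print("yaw",np.degrees(2*np.arctan2(r[2],r[1])),s["ft_torque"],s["width"],s["gripper_force"])
cv2.imwrite("pics/w3.png",c)
```

```text
yaw -22.746500681804562 [-0.92202543 -0.55823979  0.0801669 ] 0.1563904845957689 32.93713867664337
```

View pics/w3.png

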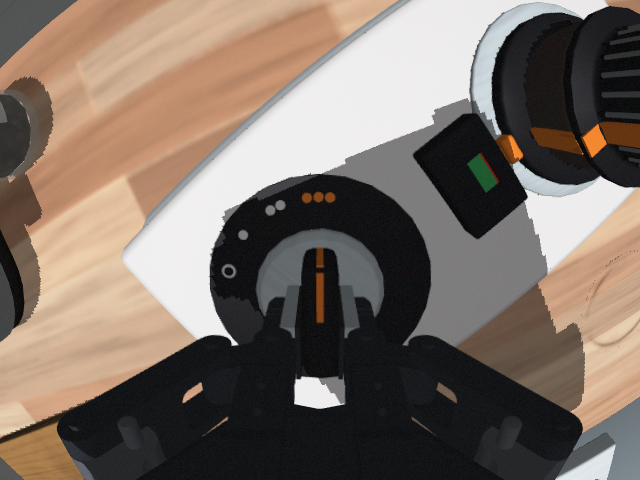

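The pointer (320,250) faces the three dots (319,197) and the window is green. I'll hold a little longer, then hand in.

Emit:
jog_arm([
  {"dp":[0,0,0],"twist":0,"jaw":0},
  {"dp":[0,0,0],"twist":0,"jaw":0},
  {"dp":[0,0,0],"twist":0,"jaw":0},
  {"dp":[0,0,0],"twist":0,"jaw":0},
  {"dp":[0,0,0],"twist":0,"jaw":0},
])

```text
clock: 10.35
tcp_pos: [0.563, 0.0937, 0.0884]
eef_rot: [-0.0, 0.98, -0.197, 0.002]
contact_force: [3.0, -6.1, 3.4]
width: 0.155
gripper_force: 32.9
```

```bash
python3 -c "
from cell import manip
print(manip.job_done())"
```

```text
the job is handed in; nothing more can be done
None
```

The job is handed in at about 10 s on the clock, with the cup clicked home (lock window green), the gripper holding the dial at step three with about 33 N, and the other items on the worktop not touched; the hand-in returned no verdict.

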